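# Make up the relief-printing kit and the resist kit

## Robot

A 7-joint arm with a two-finger parallel gripper is mounted at the origin on the work surface; the furniture and walls round the work are solid. World frame = base frame: x ahead of the robot, y to its left, z up, the work surface at z = 0. Lengths are in m, angles in rad, forces in N, time in s.
With the tool pointing down it reaches from about 0.4 to 0.85 m from the base axis. Payload 10.4 kg.
Tool frame: the origin (TCP) lies on the mounting face of the last link; the fingertips stand 173 mm ahead of it and the grasp point (between the pads) lies 155 mm ahead of it (manip.tip_extent is the distance from the TCP to the fingertips, in m); z points along the fingers, y is the line along which they close (so a half turn about z gives the same grasp; the last joint's range is limited). The gripper opens to 85 mm and grips with 20 to 120 N. Pads are 22 mm wide; open, the fingers measure 114 mm over their backs; the gripper's body (76 mm by 85 mm) begins 54 mm behind the grasp point. The pads swing forward as they close: fully open they stand 13 mm farther back than shut.
Start: joints at [-1.234, 0.332, -0.065, 1.46, 0.022, 1.35, -0.088], TCP at [0.22, 0.585, 0.405] pointing down, gripper open.
Joint ranges: [-2.6, 2.6], [-0.5, 2.12], [-1.47, 1.34], [0.16, 2.42], [-1.27, 4.41], [0.06, 2.06], [-2.6, 2.6]. Speed limits (rad/s): [2.22, 2.22, 2.79, 2.79, 3.14, 3.14, 3.14].

## Interface

Orientations are given as a unit quaternion [x, y, z, w].
In Python, from workcell import manip gives the robot as it stands.
- The arm moves only by the tool move_arm, never from a script. Its argument "plan" is one flat list of numbers, 7 for each row, row after row: the turn, a rotation vector about the tool's x, y, z in rad, then the shift along the tool's x, y, z in m, then the finger opening in m, from 0 to 0.0854. In form: [ax, ay, az, dx, dy, dz, gripper, ax, ay, az, dx, dy, dz, gripper, ...]. A call has 1 to 12 rows; each row is the pose to reach, as a shift and turn from the pose commanded when the call began, along the tool's axes at that moment; what a row does not reach only later rows make up. A row lasts 1/8 s, in which the tool goes at most 62.5 mm and 10.7 degrees, less where a joint would pass 70% of its speed; a pose out of reach is approached as far as the arm can. A call with a gripper value outside its range is refused whole. The fingers move at their own pace and stop on an object; "squeeze" is the grip in N (left out, the last holds). Time passes only in rows, so rows that repeat a pose let the fingers close. It gives the time, the measured TCP pose, the force, the opening and the grip force at its end, in the units of the state.
- manip.get_obs(): the state, without advancing time (a new reading comes with each control period).
- manip.camera(name): name is "side" or "top" or "wrist"; returns a dict with "color" (400x640x3 uint8, red, green, blue), "fx", "fy", "cx", "cy" (pixels), "dist" ([k1, k2, p1, p2, k3] as OpenCV has them; the pictures are not rectified), "cam_to_world" (4x4, takes a point from camera to world coordinates); the wrist camera has in their place "mount" (4x4, takes a point from camera to tool coordinates, whose origin is the TCP and whose axes are the flange's). Camera axes: x right, y down, z forward; pixel columns grow to the right and rows downward; lengths in m; the calibration is good to about 2 mm. A picture is of the moment at which its call begins: read the wrist's pose just before it. There is no depth.
- manip.hand_in(): hands the job in; it is judged then, once.
Trained networks look in a picture, given as the dict that the camera call returned (one of the last four; its "shot" number tells which), for a name from the list of things; names that differ only in an ending like _2 or _b are one class to them, and where a whole thing is asked for, a point or a joint stands for the part that bears it (a point fixed in the world has none). Each returns a list of dicts, best first, with "conf" (0 to 1); they miss things now and then, are a little off and sometimes report something else, mostly with a low value. They report only what shows in the picture. A call takes as long as a camera call. They do not tell look-alikes from the thing itself.
- manip.look_for(picture, label): "position" ([x, y, z] in m, in the coordinates of the camera as it stood for that picture, good to about 4 mm: the middle of the surface that is visible of it).
- manip.silhouettes(picture, label): "pixels" (400x640 bool, what is visible of it).
- manip.tip_of(picture, label): "position" ([x, y, z] in m, in the coordinates of the camera as it stood for that picture, good to about 4 mm: a listed point, or the origin of a listed thing).
The state is a dict: "clock": time; "joint_pos": joint angles; "joint_velocities": joint speeds; "tau": joint torques, N m; "position": TCP position; "ee_rot": TCP orientation; "ft_force": force on the tool from outside, world axes, zero at the start; "torque": the same for the moment, N m; "grip_width": opening from 0.0 (shut) to 1.0 (fully open); "grasp_force": force on a finger pad.
Only numpy, scipy, OpenCV 4.12 (cv2) and the standard library are available. Lean on these libraries where they do the work, as an engineer would, in place of code of your own. Each camera call takes 0.05 s, during which the arm holds its last target. There are 200 camera calls.

## Task

Make up two kits from the stock on the bench. In the wider, undivided tray goes the relief kit: lay the leather dauber on its side along the two wooden stops, close up to both, and then chock it with the wood block, set flat and end-on (a small end towards the middle of the dauber) within about a centimetre of it, so that it cannot roll. In the tray with three bays goes the resist kit: the bottle in the large bay and the loupe and the stopper in the two small bays, one in each, all three upright, with bottle and loupe set down gently, never dropped; leave the ink tin and the roll of tape where they are.

Things in the scene. Friction and masses are not known exactly. Their poses are not given: they have to be found in the camera images.
- dauber_mid (a point): leather dauber: a red round barrel with black ends, lying on its side, 163 mm long along its own y axis, 32 mm in diameter (barrel 128 mm long, from y = -54 to +74 mm), 0.11 kg; this point is its centre, on its axis, 16 mm above what it lies on. It can roll about its y axis
- block_mid (a point): plain wood block, 60 mm along its x axis, 90 mm along its y axis, 45 mm high, 0.2 kg, lying flat; this point is its centre, 22.5 mm above its underside
- bottle_mid (a point): grey moulded bottle of resist, upright, 50 mm along its x axis, 68 mm along its y axis, 130 mm high in all: straight sides from the underside up to 95 mm, then a shoulder and a fixed black screw cap 41 mm in diameter from 108 to 130 mm; 0.28 kg; this point is its centre, 65 mm above its underside
- loupe_mid (a point): black waisted round stand loupe, 37 mm in diameter at foot and top, 35 mm high, upright, 0.06 kg; this point is its centre, 17.5 mm above its underside
- stopper_mid (a point): small white round bottle stopper, 27 mm in diameter, 30 mm high, upright, 0.02 kg; this point is its centre, 15 mm above its underside
- relief_tray: wider undivided plywood tray, fixed: 180 mm along x, 210 mm along y; floor top at 6 mm, rim 6 mm thick, top at 14 mm above the bench. Near its +x rim two wooden stops at y = -55 and +55 mm (30 mm along y, 12 mm thick, top at 26 mm), inner faces at x = +66 mm: a dauber touching both has its axis at x = +50 mm. Origin: centre of underside; x points roughly away from the robot
- resist_tray: plywood tray with three bays, fixed: 160 mm along x, 166 mm along y; floor top at 6 mm, rim and dividers 6 mm thick, tops at 14 mm above the bench. Large bay: centre x = +35, y = 0 mm, inside 78 (x) by 154 mm (y). Two small bays: centres x = -42, y = +40 and -40 mm, each 64 (x) by 74 mm (y). Origin: centre of underside; x points roughly away from the robot
- ink_tin: bystander: red ink tin, 70 mm in diameter, 48 mm high; origin at the centre of its underside. Leave it alone
- tape: bystander: roll of white tape lying flat, 80 mm in diameter, 24 mm high; origin at the centre of its underside. Leave it alone
Mind the look-alikes: they are no part of the job. Leave any purple look-alike of the part that bears bottle_mid alone.

How it is judged:
On the way, in this order (a step that is already met when the one before it is completed fails the run):
1. the dauber lies along the two stops of the relief tray, let go (x of dauber_mid in the frame of relief_tray between 0.037 and 0.053 m and y of dauber_mid in the frame of relief_tray between -0.018 and 0.018 m and z of dauber_mid in the frame of relief_tray between 0.018 and 0.027 m and angle between the y axis of dauber_mid and the y axis of relief_tray, either way round below 0.15 rad and contact force between the fingers and dauber below 0.2 N), for 0.2 s.
2. then the wood block stands end-on close to the dauber as a chock (x of dauber_mid in the frame of relief_tray between 0.037 and 0.053 m and y of dauber_mid in the frame of relief_tray between -0.018 and 0.018 m and z of dauber_mid in the frame of relief_tray between 0.018 and 0.027 m and angle between the y axis of dauber_mid and the y axis of relief_tray, either way round below 0.15 rad and y of block_mid in the frame of relief_tray between -0.025 and 0.025 m and z of block_mid in the frame of relief_tray between 0.0245 and 0.0325 m and horizontal distance between block_mid and dauber_mid below 0.075 m and x of block_mid in the frame of relief_tray below 0 m and angle between the y axis of block_mid and the x axis of relief_tray, either way round below 0.15 rad and angle between block_mid's own z axis and vertical below 0.1 rad and contact force between the fingers and block below 0.2 N), for 0.2 s.
At the end, for the whole second after the job is handed in: Dauber on the relief tray's floor, parallel to its y axis, within 13 mm of the stops, centred to 18 mm; block flat, end-on (0.15 rad), centred to 25 mm, within 13 mm of the dauber. Resist tray: bottle upright in the large bay, loupe and stopper upright in the small bays, one each. All at rest (x of dauber_mid in the frame of relief_tray between 0.037 and 0.053 m and y of dauber_mid in the frame of relief_tray between -0.018 and 0.018 m and z of dauber_mid in the frame of relief_tray between 0.018 and 0.027 m and angle between the y axis of dauber_mid and the y axis of relief_tray, either way round below 0.15 rad and y of block_mid in the frame of relief_tray between -0.025 and 0.025 m and z of block_mid in the frame of relief_tray between 0.0245 and 0.0325 m and horizontal distance between block_mid and dauber_mid below 0.075 m and x of block_mid in the frame of relief_tray below 0 m and angle between the y axis of block_mid and the x axis of relief_tray, either way round below 0.15 rad and angle between block_mid's own z axis and vertical below 0.1 rad and x of bottle_mid in the frame of resist_tray between 0.015 and 0.055 m and y of bottle_mid in the frame of resist_tray between -0.05 and 0.05 m and z of bottle_mid in the frame of resist_tray between 0.066 and 0.076 m and angle between bottle_mid's own z axis and vertical below 0.12 rad and ((x of loupe_mid in the frame of resist_tray between -0.062 and -0.022 m and y of loupe_mid in the frame of resist_tray between 0.015 and 0.065 m and z of loupe_mid in the frame of resist_tray between 0.0195 and 0.0275 m and angle between each of loupe_mid, stopper_mid's own z axis and vertical below 0.12 rad and x of stopper_mid in the frame of resist_tray between -0.062 and -0.022 m and y of stopper_mid in the frame of resist_tray between -0.065 and -0.015 m and z of stopper_mid in the frame of resist_tray between 0.017 and 0.025 m) or (x of loupe_mid in the frame of resist_tray between -0.062 and -0.022 m and y of loupe_mid in the frame of resist_tray between -0.065 and -0.015 m and z of loupe_mid in the frame of resist_tray between 0.0195 and 0.0275 m and angle between each of loupe_mid, stopper_mid's own z axis and vertical below 0.12 rad and x of stopper_mid in the frame of resist_tray between -0.062 and -0.022 m and y of stopper_mid in the frame of resist_tray between 0.015 and 0.065 m and z of stopper_mid in the frame of resist_tray between 0.017 and 0.025 m)) and linear speed of each of dauber, block, bottle, loupe, stopper below 0.02 m/s); the robot touches nothing.
It fails at once if the ink tin or the tape is moved by more than 20 mm (distance of any of ink_tin, tape from where it was at the start of the episode above 0.02 m).
It fails at once if the bottle is tipped by more than 0.5 rad (angle between bottle_mid's own z axis and vertical above 0.5 rad).
It fails at once if the bottle is dropped (falls freely by about 2 cm or more) (contact force between each of the fingers, anything else and bottle below 0.05 N and linear speed of bottle above 0.6 m/s).
It fails at once if the loupe is dropped (falls freely by about 2 cm or more) (contact force between each of the fingers, anything else and loupe below 0.05 N and linear speed of loupe above 0.6 m/s).
It also fails if it takes over 131 s, if anything falls off the work surface, if the arm or the gripper's body presses on something with over 40 N, if the wrist force passes 120 N, or if a joint passes its speed limit or range.

## Working session

There is one attempt and no reset: what is moved stays moved. The work goes in short steps, Python scripts to look and compute and a tool call to move; the robot and the scene stay as the last step left them, time stands still between calls to the robot, and variables do not carry over. Pictures are saved under pics/ and viewed, at most 15 in all, crops included, and the job is handed in when it is done.

Besides the shell and the picture viewer there is one more tool, called after "Request:" as name(argument=value, ...) on one line, values as JSON. move_arm: Moves the arm, as the interface text tells. Its arguments: {"type":"object","properties":{"plan":{"type":"array","items":{"type":"number"}},"squeeze":{"type":"number"}},"required":["plan"]}

```bash
mkdir -p pics; ls; cat > h.py <<'E'
import numpy as np, cv2
from scipy.spatial.transform import Rotation as R
from workcell import manip
def T():
    o=manip.get_obs(); M=np.eye(4); M[:3,:3]=R.from_quat(o["ee_rot"]).as_matrix(); M[:3,3]=o["position"]; return M
def shot(n):
    t=T(); p=manip.camera(n)
    p["c2w"]=t@np.array(p["mount"]) if n=="wrist" else np.array(p["cam_to_world"]); return p
def save(p,f): cv2.imwrite("pics/"+f,p["color"][:,:,::-1])
def K(p): return np.array([[p["fx"],0,p["cx"]],[0,p["fy"],p["cy"]],[0,0,1]],float)
def world(p,x): return (p["c2w"]@np.r_[x,1])[:3]
def px2w(p,uv,z):
    q=cv2.undistortPoints(np.array(uv,float).reshape(-1,1,2),K(p),np.array(p["dist"],float)).reshape(-1,2)
    d=np.c_[q,np.ones(len(q))]@p["c2w"][:3,:3].T; o=p["c2w"][:3,3]
    return o+d*((z-o[2])/d[:,2])[:,None]
def w2px(p,X):
    W=np.linalg.inv(p["c2w"]); return cv2.projectPoints(np.array(X,float).reshape(-1,3),cv2.Rodrigues(W[:3,:3])[0],W[:3,3],K(p),np.array(p["dist"],float))[0].reshape(-1,2)
E
python3 - <<'E'
from h import *
print(manip.get_obs())
for n in ["top","side"]:
    p=shot(n); save(p,n+"0.png"); print(n,p["c2w"].round(3).tolist(),p["fx"])
    for l in ["dauber_mid","block_mid","bottle_mid","loupe_mid","stopper_mid","relief_tray","resist_tray","ink_tin","tape"]:
        for d in manip.tip_of(p,l)[:3]: print(l,round(d["conf"],2),world(p,d["position"]).round(3),w2px(p,world(p,d["position"])).round(0)[0])
E
```

```text
pics
{'clock': 0.0, 'joint_pos': array([-1.23362341,  0.33286895, -0.06468025,  1.46096118,  0.02161872,
        1.34989719, -0.08851338]), 'joint_velocities': array([ 0.00071223,  0.00011342,  0.00052988, -0.00046466,  0.00073655,
       -0.00129761, -0.00180409]), 'tau': array([ 2.23440488e-04, -6.25434566e+01,  4.93224571e-02, -3.91621721e+01,
        1.61947135e-02,  9.69738874e-03, -2.29200202e-05]), 'position': array([0.21999891, 0.58485729, 0.40390805]), 'ee_rot': array([ 1.78921028e-01,  9.83863176e-01, -7.14570890e-04, -8.30476315e-05]), 'ft_force': array([-0.77428035,  0.14539944, -0.27927418]), 'torque': array([-0.05103112, -0.01414796,  0.02426918]), 'grasp_force': 0.0, 'grip_width': 1.0015334146414203}
top [[-0.028, -0.988, 0.155, 0.314], [-1.0, 0.028, 0.001, 0.017], [-0.006, -0.155, -0.988, 1.357], [0.0, 0.0, 0.0, 1.0]] 438.2238282875757
dauber_mid 0.91 [ 0.559 -0.013  0.015] [334. 191.]
dauber_mid 0.33 [ 0.452 -0.084  0.064] [359. 223.]
block_mid 0.56 [0.452 0.097 0.021] [299. 226.]
bottle_mid 0.84 [ 0.451 -0.083  0.064] [359. 223.]
bottle_mid 0.57 [ 0.348 -0.01   0.06
[... 400 characters left out ...]
0.004] [222. 205.]
ink_tin 0.7 [0.332 0.164 0.002] [279. 266.]
tape 0.72 [ 0.331 -0.17   0.002] [387. 263.]
side [[0.995, -0.053, 0.088, 0.378], [-0.103, -0.551, 0.828, -1.113], [0.004, -0.833, -0.554, 0.815], [0.0, 0.0, 0.0, 1.0]] 510.2528673568698
dauber_mid 0.87 [ 0.564 -0.01   0.016] [346. 229.]
dauber_mid 0.23 [ 0.332  0.168 -0.005] [260. 204.]
block_mid 0.87 [0.454 0.101 0.024] [302. 206.]
bottle_mid 0.96 [ 0.458 -0.088  0.067] [309. 233.]
bottle_mid 0.79 [ 0.345 -0.012  0.066] [263. 218.]
loupe_mid 0.75 [ 0.686 -0.091  0.017] [398. 244.]
stopper_mid 0.57 [0.689 0.085 0.016] [385. 207.]
relief_tray 0.79 [ 0.526 -0.35   0.002] [351. 327.]
resist_tray 0.85 [0.531 0.334 0.001] [321. 172.]
```

```bash
python3 - <<'E'
import cv2
a=cv2.imread("pics/top0.png")[110:300,180:480]; cv2.imwrite("pics/t1.png",cv2.resize(a,None,fx=2.6,fy=2.6,interpolation=2))
a=cv2.imread("pics/side0.png")[120:380,190:470]; cv2.imwrite("pics/s1.png",cv2.resize(a,None,fx=2.3,fy=2.3,interpolation=2))
E
```

```text
(no output)
```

View pics/t1.png

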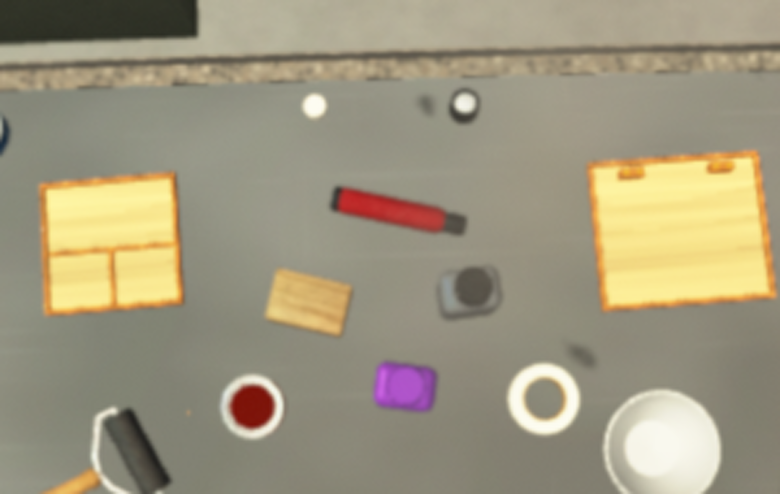

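View pics/s1.png

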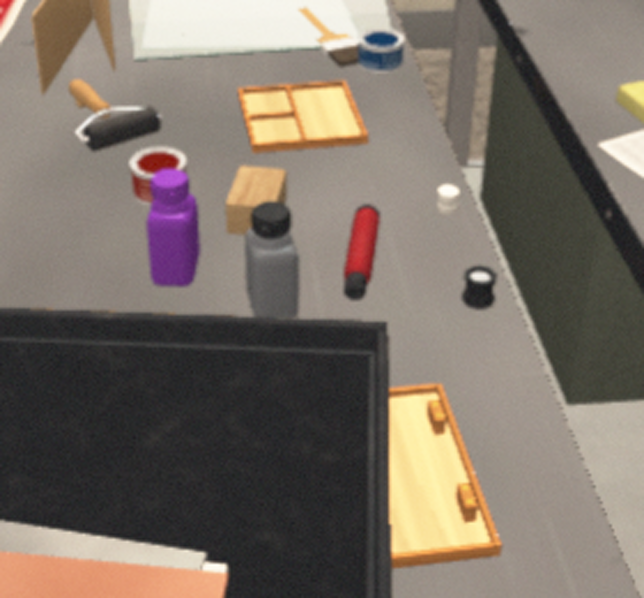

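```bash
python3 - <<'E'
from h import *
p=shot("top")
def quad(uv): return px2w(p,[(180+u/2.6,110+v/2.6) for u,v in uv],QZ)
for n,q in [("relief",[(589,163),(758,151),(776,295),(604,310)]),("resist",[(40,184),(175,173),(183,303),(46,314)])]:
    QZ=.014; c=quad(q); ex=(c[0]+c[1]-c[2]-c[3])/2; ey=(c[0]-c[1]+c[3]-c[2])/2
    print(n,c.mean(0).round(4),np.linalg.norm(ex).round(3),np.linalg.norm(ey).round(3),"yaw x",np.arctan2(ex[1],ex[0]).round(3),"yaw y",np.arctan2(-ey[0],ey[1]).round(3))
for l,z in [("relief_tray",.014),("resist_tray",.014),("dauber_mid",.016),("block_mid",.045),("bottle_mid",.09),("loupe_mid",.03),("stopper_mid",.025)]:
    for d in manip.silhouettes(p,l)[:2]:
        m=d["pixels"].astype(np.uint8); ys,xs=np.nonzero(m)
        if len(xs)<20: continue
        cs=max(cv2.findContours(m,0,2)[0],key=cv2.contourArea).reshape(-1,2)
        w=px2w(p,cs,z)[:,:2]; r=cv2.minAreaRect((w*1000).astype(np.float32))
        print(l,round(d["conf"],2),len(xs),"c",np.round(r[0],1),"size",np.round(r[1],1),"ang",round(r[2],1))
a=p["color"]; cv2.imwrite("pics/tf.png",a[:,:,::-1])
E
```

```text
relief [ 0.5267 -0.3508  0.014 ] 0.178 0.209 yaw x 0.043 yaw y 0.05
resist [0.5295 0.3361 0.014 ] 0.159 0.165 yaw x 0.062 yaw y 0.052
relief_tray 0.56 3725 c [ 527.1 -347.4] size [179.5 213.7] ang 2.8
resist_tray 0.68 2693 c [529.4 338.2] size [161.8 170.1] ang 3.3
dauber_mid 0.68 538 c [560.9 -12. ] size [162.7  35.4] ang 77.6
block_mid 0.8 603 c [447.8  97.9] size [92.4 60.8] ang 75.5
bottle_mid 0.94 366 c [348.2 -10.2] size [66.5 47.2] ang 81.2
bottle_mid 0.58 427 c [450.2 -84.3] size [54.5 71.9] ang 6.4
loupe_mid 0.49 153 c [684.  -91.4] size [37.6 45.4] ang 87.8
stopper_mid 0.54 82 c [686.7  88.4] size [31.9 28.3] ang 25.7
```

View pics/top0.png

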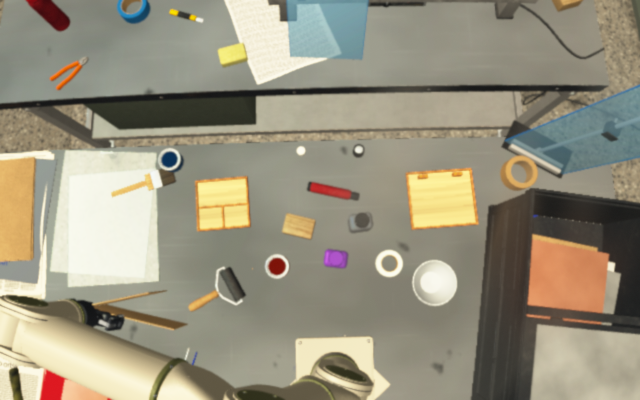

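```bash
cat >> h.py <<'E'
def go(x,y,z,yaw):
    "delta for TCP at x,y,z, tool down, tool y axis at yaw deg"
    M=T(); a=np.radians(yaw); yv=np.array([np.cos(a),np.sin(a),0]); zv=np.array([0,0,-1.]); G=np.c_[np.cross(yv,zv),yv,zv]
    rv=R.from_matrix(M[:3,:3].T@G).as_rotvec(); d=M[:3,:3].T@(np.array([x,y,z])-M[:3,3])
    print("go",(x,y,z,yaw),np.r_[rv,d].round(4).tolist())
def rect(p,l,z,k=3):
    for d in manip.silhouettes(p,l)[:k]:
        m=d["pixels"].astype(np.uint8)
        cs=cv2.findContours(m,0,2)[0]
        if not cs: continue
        c=max(cs,key=cv2.contourArea).reshape(-1,2); w=px2w(p,c,z)[:,:2]; r=cv2.minAreaRect((w*1000).astype(np.float32))
        print(l,round(d["conf"],2),m.sum(),"c",np.round(r[0],1),"size",np.round(r[1],1),"ang",round(r[2],1))
def tip(p,l,k=3):
    for d in manip.tip_of(p,l)[:k]: print(l,round(d["conf"],2),world(p,d["position"]).round(4))
E
python3 - <<'E'
from h import *
go(.561,-.012,.32,-12.4)
# shelf corner triangulation
from types import SimpleNamespace
t=shot("top"); s=shot("side")
a=px2w(t,[(527,190)],0)[0]; b=px2w(s,[(357,260)],0)[0]
o1=t["c2w"][:3,3];o2=s["c2w"][:3,3]; d1=a-o1; d2=b-o2
k=np.linalg.lstsq(np.c_[d1,-d2],o2-o1,rcond=None)[0]; print(o1+k[0]*d1,o2+k[1]*d2)
print(px2w(t,[(487,207),(475,395)],0.0))
E
```

```text
go (0.561, -0.012, 0.32, -12.4) [0.0001, -0.0001, 1.4275, -0.5293, -0.4388, 0.0847]
[ 0.49589499 -0.48930224  0.30004611] [ 0.50277597 -0.48958933  0.30136553]
[[ 0.49632247 -0.4959052   0.        ]
 [-0.07573793 -0.41999492  0.        ]]
```

Request:
move_arm(plan=[0, 0, 1.4275, -0.529, -0.439, 0.0847, 0.0854, 0, 0, 1.4275, -0.529, -0.439, 0.0847, 0.0854, 0, 0, 1.4275, -0.529, -0.439, 0.0847, 0.0854, 0, 0, 1.4275, -0.529, -0.439, 0.0847, 0.0854, 0, 0, 1.4275, -0.529, -0.439, 0.0847, 0.0854, 0, 0, 1.4275, -0.529, -0.439, 0.0847, 0.0854, 0, 0, 1.4275, -0.529, -0.439, 0.0847, 0.0854, 0, 0, 1.4275, -0.529, -0.439, 0.0847, 0.0854, 0, 0, 1.4275, -0.529, -0.439, 0.0847, 0.0854, 0, 0, 1.4275, -0.529, -0.439, 0.0847, 0.0854, 0, 0, 1.4275, -0.529, -0.439, 0.0847, 0.0854, 0, 0, 1.4275, -0.529, -0.439, 0.0847, 0.0854], squeeze=30)

```text
clock: 3.0
position: [0.5614, -0.017, 0.3196]
ee_rot: [0.781, 0.624, -0.001, 0.001]
ft_force: [0.4, -0.1, 0.1]
grip_width: 0.998
grasp_force: 0.0
```

```bash
python3 - <<'E'
from h import *
o=manip.get_obs(); print(o["position"].round(4),o["joint_pos"].round(2))
p=shot("wrist"); save(p,"w1.png")
rect(p,"dauber_mid",.016); tip(p,"dauber_mid"); rect(p,"block_mid",.045); rect(p,"bottle_mid",.09)
go(.561,-.012,.178,-12.4)
E
```

```text
[ 0.5614 -0.017   0.3196] [-0.51  0.28  0.54  1.77 -0.15  1.14 -0.15]
dauber_mid 0.84 5279 c [564.1 -13. ] size [166.7  31.4] ang 76.4
dauber_mid 0.48 10543 c [446.5 100.4] size [101.1  83.9] ang 74.8
dauber_mid 0.88 [ 0.5662 -0.0108  0.011 ]
block_mid 0.89 10498 c [460.4  94.9] size [89.  74.4] ang 74.8
bottle_mid 0.97 12017 c [361.   -8.6] size [156.3  69.9] ang 5.8
bottle_mid 0.94 2766 c [491.1 -66.6] size [86.2 32.3] ang 62.3
go (0.561, -0.012, 0.178, -12.4) [-0.0001, -0.0009, 0.0021, -0.0014, 0.0009, 0.1421]
```

View pics/w1.png

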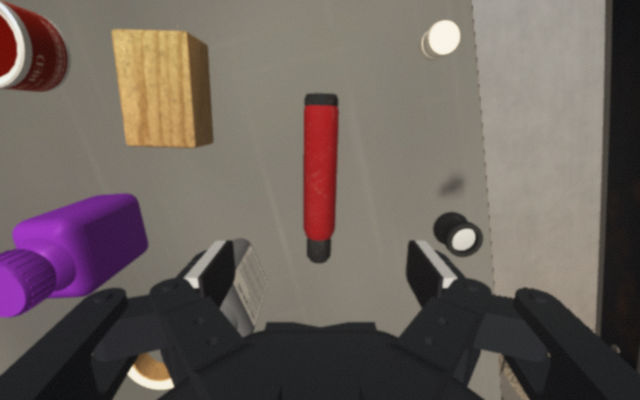

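Request:
move_arm(plan=[0, 0, 0.016, -0.001, 0.003, 0.142, 0.0854, 0, 0, 0.016, -0.001, 0.003, 0.142, 0.0854, 0, 0, 0.016, -0.001, 0.003, 0.142, 0.0854, 0, 0, 0.016, -0.001, 0.003, 0.142, 0.0854, 0, 0, 0.016, -0.001, 0.003, 0.142, 0.0854, 0, 0, 0.016, -0.001, 0.003, 0.142, 0.02, 0, 0, 0.016, -0.001, 0.003, 0.142, 0.02, 0, 0, 0.016, -0.001, 0.003, 0.142, 0.02, 0, 0, 0.016, -0.001, 0.003, 0.142, 0.02, 0, 0, 0.016, -0.001, 0.003, 0.142, 0.02], squeeze=30)

```text
clock: 4.5
position: [0.5634, -0.0138, 0.1785]
ee_rot: [0.784, 0.62, 0.0, -0.0]
ft_force: [-2.7, -0.4, 6.1]
grip_width: 0.356
grasp_force: 29.5
```

Request:
move_arm(plan=[0, 0, 0, 0, 0, -0.1, 0.02, 0, 0, 0, 0, 0, -0.1, 0.02, 0, 0, 0, 0, 0, -0.1, 0.02, 0, 0, 0, 0, 0, -0.1, 0.02])

```text
clock: 5.0
position: [0.5629, -0.0136, 0.2771]
ee_rot: [0.784, 0.62, -0.0, -0.0]
ft_force: [0.6, 0.2, -1.3]
grip_width: 0.361
grasp_force: 30.8
```

```bash
python3 - <<'E'
from h import *
c=np.array([.5269,-.3495]); yaw=2.9; a=np.radians(yaw)
t=c+np.array([[np.cos(a),-np.sin(a)],[np.sin(a),np.cos(a)]])@[.047,0]
p=shot("wrist"); tip(p,"dauber_mid",1); rect(p,"dauber_mid",.11,1); o=manip.get_obs(); print(o["position"],o["grip_width"],o["clock"])
go(t[0],t[1],.30,yaw)
E
```

```text
dauber_mid 0.68 [ 0.565  -0.0139  0.1157]
dauber_mid 0.73 16639 c [568.9   5.6] size [130.6  33. ] ang 76.8
[ 0.56284335 -0.01368807  0.27661351] 0.356300523387688 5.15
go (np.float64(0.5738398097876568), np.float64(-0.34712213181639445), 0.3, 2.9) [-0.0023, 0.0006, -0.2831, -0.322, 0.0875, -0.0233]
```

Request:
move_arm(plan=[0, 0, -0.283, -0.322, 0.0875, -0.023, 0.02, 0, 0, -0.283, -0.322, 0.0875, -0.023, 0.02, 0, 0, -0.283, -0.322, 0.0875, -0.023, 0.02, 0, 0, -0.283, -0.322, 0.0875, -0.023, 0.02, 0, 0, -0.283, -0.322, 0.0875, -0.023, 0.02, 0, 0, -0.283, -0.322, 0.0875, -0.023, 0.02, 0, 0, -0.283, -0.322, 0.0875, -0.023, 0.02, 0, 0, -0.283, -0.322, 0.0875, -0.023, 0.02, 0, 0, -0.283, -0.322, 0.0875, -0.023, 0.02])

```text
clock: 6.28
position: [0.5748, -0.3457, 0.3005]
ee_rot: [0.688, 0.725, 0.0, -0.001]
ft_force: [-0.1, -0.2, -1.6]
grip_width: 0.361
grasp_force: 30.8
```

```bash
python3 - <<'E'
from h import *
p=shot("wrist"); save(p,"w2.png"); tip(p,"dauber_mid",1);tip(p,"relief_tray",1)
go(.5738,-.3471,.186,2.9); print(T()[:3,3])
E
```

```text
dauber_mid 0.57 [ 0.5791 -0.3444  0.1384]
relief_tray 0.79 [ 0.5302 -0.3534  0.0012]
go (0.5738, -0.3471, 0.186, 2.9) [0.0002, -0.0004, 0.0012, -0.0008, -0.0009, 0.115]
[ 0.57461162 -0.34632485  0.30097758]
```

View pics/w2.png

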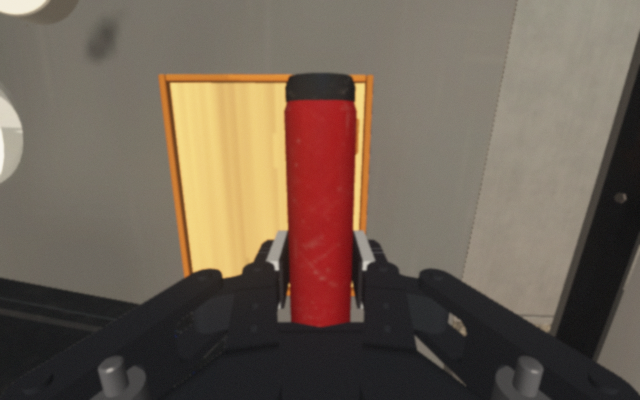

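```bash
python3 - <<'E'
from h import *
p=shot("wrist")
w=px2w(p,[(159,75),(373,75),(184,276)],.014)[:,:2]; print(w)
e=w[1]-w[0]; print("yaw x",np.degrees(np.arctan2(e[1],e[0])),np.linalg.norm(e)); u=e/np.linalg.norm(e); v=np.array([-u[1],u[0]])
print("centre",(w[0]+w[1])/2-v*.105, u,v, "left edge yaw",np.degrees(np.arctan2(-(w[0]-w[2])[0],(w[0]-w[2])[1])))
E
```

```text
[[ 0.4372406  -0.252114  ]
 [ 0.61446167 -0.24317597]
 [ 0.44504726 -0.43847788]]
yaw x 2.887229116714248 0.17744632230427773
centre [ 0.53114002 -0.3525117 ] [0.99873061 0.05037033] [-0.05037033  0.99873061] left edge yaw 2.398678938911357
```

Request:
move_arm(plan=[0, 0, 0.001, -0.003, -0.001, 0.06, 0.02, 0, 0, 0.001, -0.003, -0.001, 0.09, 0.02, 0, 0, 0.001, -0.003, -0.001, 0.11, 0.02, 0, 0, 0.001, -0.003, -0.001, 0.1155, 0.02, 0, 0, 0.001, -0.003, -0.001, 0.1155, 0.02, 0, 0, 0.001, -0.003, -0.001, 0.1155, 0.02])

```text
clock: 7.22
position: [0.5739, -0.3506, 0.1869]
ee_rot: [0.689, 0.724, 0.0, 0.001]
ft_force: [-0.9, -0.5, -0.7]
grip_width: 0.359
grasp_force: 30.8
```

Lower the last 2 mm, then ease open and lift.

Request:
move_arm(plan=[0, 0, 0, 0, 0, 0.002, 0.02, 0, 0, 0, 0, 0, 0.002, 0.02, 0, 0, 0, 0, 0, 0.002, 0.033, 0, 0, 0, 0, 0, 0.002, 0.035, 0, 0, 0, 0, 0, 0.002, 0.039, 0, 0, 0, 0, 0, 0.002, 0.039, 0, 0, 0, 0, 0, 0.002, 0.039])

```text
clock: 8.1
position: [0.5734, -0.3503, 0.1834]
ee_rot: [0.689, 0.724, 0.0, -0.0]
ft_force: [-0.0, -0.4, -0.5]
grip_width: 0.453
grasp_force: 0.0
```

Request:
move_arm(plan=[0, 0, 0, 0, 0, -0.03, 0.039, 0, 0, 0, 0, 0, -0.08, 0.039, 0, 0, 0, 0, -0.06, -0.16, 0.085, 0, 0, 0, 0, -0.06, -0.16, 0.085, 0, 0, 0, 0, -0.06, -0.16, 0.085, 0, 0, 0, 0, -0.06, -0.16, 0.085])

```text
clock: 8.85
position: [0.5139, -0.3527, 0.3428]
ee_rot: [0.689, 0.725, 0.0, -0.0]
ft_force: [0.7, 0.2, -0.4]
grip_width: 0.998
grasp_force: 0.0
```

```bash
python3 - <<'E'
from h import *
p=shot("wrist"); save(p,"w3.png"); tip(p,"dauber_mid",1);rect(p,"dauber_mid",.022,1);tip(p,"relief_tray",1);rect(p,"relief_tray",.012,1)
q=shot("top"); tip(q,"dauber_mid",1);rect(q,"dauber_mid",.022,1)
go(.4505,.098,.32,73)
E
```

```text
dauber_mid 0.66 [ 0.577  -0.351   0.0225]
dauber_mid 0.58 4797 c [ 575.7 -350.8] size [ 33.6 167.5] ang 2.9
relief_tray 0.6 [ 0.5298 -0.3528 -0.002 ]
relief_tray 0.6 27885 c [ 530.3 -351.1] size [179.9 209.8] ang 2.8
dauber_mid 0.68 [ 0.5725 -0.3483  0.0197]
dauber_mid 0.64 416 c [ 571.3 -332.8] size [ 32.  138.4] ang 3.1
go (0.4505, 0.098, 0.32, 73) [-0.0005, -0.0006, -1.2244, 0.4538, -0.0407, 0.0231]
```

View pics/w3.png

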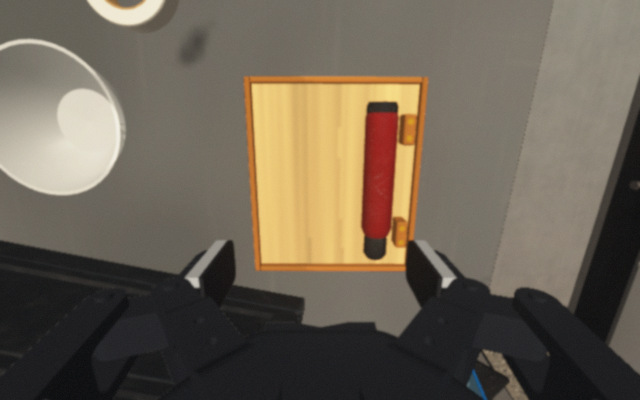

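Request:
move_arm(plan=[0, 0, 0.312, 0.454, -0.041, 0.023, 0.085, 0, 0, 0.312, 0.454, -0.041, 0.023, 0.085, 0, 0, 0.312, 0.454, -0.041, 0.023, 0.085, 0, 0, 0.312, 0.454, -0.041, 0.023, 0.085, 0, 0, 0.312, 0.454, -0.041, 0.023, 0.085, 0, 0, 0.312, 0.454, -0.041, 0.023, 0.085, 0, 0, 0.312, 0.454, -0.041, 0.023, 0.085, 0, 0, 0.312, 0.454, -0.041, 0.023, 0.085, 0, 0, 0.312, 0.454, -0.041, 0.023, 0.085, 0, 0, 0.312, 0.454, -0.041, 0.023, 0.085])

```text
clock: 10.5
position: [0.4503, 0.0971, 0.3205]
ee_rot: [0.794, 0.608, -0.0, 0.0]
ft_force: [-0.5, 0.3, 0.1]
grip_width: 0.995
grasp_force: 0.0
```

```bash
python3 - <<'E'
from h import *
p=shot("wrist"); save(p,"w4.png"); tip(p,"block_mid",1);rect(p,"block_mid",.045,1)
print(T()[:3,3], w2px(p,[[.4505,.098,.045]]))
go(.4505,.098,.195,-15)
E
```

```text
block_mid 0.75 [0.4531 0.0973 0.0229]
block_mid 0.97 6861 c [453.2  99.9] size [92.3 59.5] ang 75.9
[0.45034273 0.09696008 0.32055091] [[318.28225435 195.76219108]]
go (0.4505, 0.098, 0.195, -15) [0.0001, -0.0, -0.0028, 0.001, -0.0001, 0.1256]
```

View pics/w4.png

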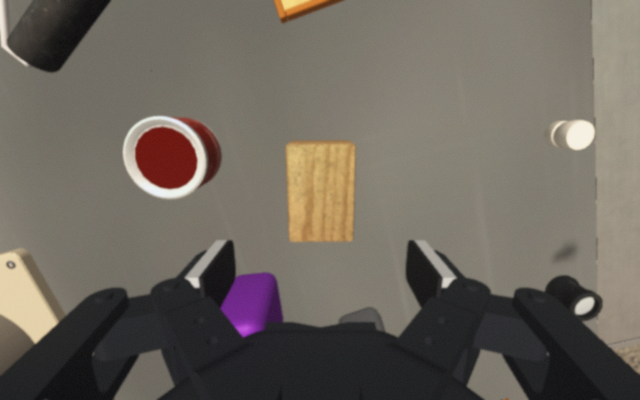

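Request:
move_arm(plan=[0, 0, -0.01, 0.001, 0.001, 0.06, 0.085, 0, 0, -0.01, 0.001, 0.001, 0.12, 0.085, 0, 0, -0.01, 0.001, 0.001, 0.14, 0.085, 0, 0, -0.01, 0.001, 0.001, 0.14, 0.085, 0, 0, -0.01, 0.001, 0.001, 0.14, 0.085, 0, 0, -0.01, 0.001, 0.001, 0.14, 0.04, 0, 0, -0.01, 0.001, 0.001, 0.14, 0.04, 0, 0, -0.01, 0.001, 0.001, 0.14, 0.04, 0, 0, -0.01, 0.001, 0.001, 0.14, 0.04, 0, 0, -0.01, 0.001, 0.001, 0.14, 0.04], squeeze=30)

```text
clock: 11.9
position: [0.4518, 0.099, 0.1817]
ee_rot: [0.791, 0.612, 0.001, 0.0]
ft_force: [-1.7, -0.4, 7.4]
grip_width: 0.7
grasp_force: 32.6
```

Request:
move_arm(plan=[0, 0, 0, 0, 0, -0.05, 0.04, 0, 0, 0, 0, 0, -0.1, 0.04, 0, 0, 0, 0, 0, -0.15, 0.04, 0, 0, 0, 0, 0, -0.15, 0.04, 0, 0, 0, 0, 0, -0.15, 0.04])

```text
clock: 12.52
position: [0.4509, 0.0987, 0.3299]
ee_rot: [0.79, 0.612, -0.0, -0.0]
ft_force: [-0.2, 0.1, -3.1]
grip_width: 0.695
grasp_force: 35.7
```

```bash
python3 - <<'E'
from h import *
c=np.array([.5285,-.351]); a=np.radians(2.9)
t=c+np.array([[np.cos(a),-np.sin(a)],[np.sin(a),np.cos(a)]])@[-.022,0]; print(t)
p=shot("wrist"); tip(p,"block_mid",1); rect(p,"block_mid",.198,1); print(T()[:3,3])
go(t[0],t[1],.33,-87.1)
E
```

```text
[ 0.50652817 -0.35211304]
block_mid 0.65 [0.4521 0.0949 0.1697]
block_mid 0.69 22942 c [456.5 114.3] size [69.4 55.8] ang 75.6
[0.4508441  0.09873544 0.32914994]
go (np.float64(0.5065281741419478), np.float64(-0.3521130446816877), 0.33, -87.1) [-0.0006, 0.0026, 1.2677, -0.4226, 0.1666, -0.0005]
```

Request:
move_arm(plan=[0, 0, 0, 0, 0, -0.04, 0.04, 0, 0, 1.268, -0.4226, 0.1666, -0.04, 0.04, 0, 0, 1.268, -0.4226, 0.1666, -0.04, 0.04, 0, 0, 1.268, -0.4226, 0.1666, -0.04, 0.04, 0, 0, 1.268, -0.4226, 0.1666, -0.04, 0.04, 0, 0, 1.268, -0.4226, 0.1666, -0.04, 0.04, 0, 0, 1.268, -0.4226, 0.1666, -0.04, 0.04, 0, 0, 1.268, -0.4226, 0.1666, -0.04, 0.04, 0, 0, 1.268, -0.4226, 0.1666, -0.04, 0.04, 0, 0, 1.268, -0.4226, 0.1666, -0.04, 0.04, 0, 0, 1.268, -0.4226, 0.1666, -0.04, 0.04, 0, 0, 1.268, -0.4226, 0.1666, -0.04, 0.04])

```text
clock: 14.18
position: [0.5075, -0.3506, 0.3703]
ee_rot: [1.0, 0.026, 0.0, -0.001]
ft_force: [0.2, -0.5, -1.7]
grip_width: 0.699
grasp_force: 35.5
```

```bash
python3 - <<'E'
from h import *
o=manip.get_obs(); print(o["position"],o["joint_pos"].round(2))
go(.5065,-.352,.25,-87.1)
E
```

```text
[ 0.50747725 -0.35064579  0.37033203] [-0.1   0.42  0.83  1.57 -0.32  1.29 -0.74]
go (0.5065, -0.352, 0.25, -87.1) [-0.001, -0.0003, 0.0016, -0.0011, 0.0014, 0.1203]
```

Request:
move_arm(plan=[0, 0, 0.001, -0.001, 0.001, 0.06, 0.04, 0, 0, 0.001, -0.001, 0.001, 0.12, 0.04, 0, 0, 0.001, -0.001, 0.001, 0.16, 0.04, 0, 0, 0.001, -0.001, 0.001, 0.175, 0.04, 0, 0, 0.001, -0.001, 0.001, 0.179, 0.04, 0, 0, 0.001, -0.001, 0.001, 0.179, 0.04, 0, 0, 0.001, -0.001, 0.001, 0.179, 0.04])

```text
clock: 15.05
position: [0.5066, -0.3533, 0.193]
ee_rot: [1.0, 0.025, 0.001, 0.0]
ft_force: [-0.2, -0.1, -3.1]
grip_width: 0.696
grasp_force: 35.4
```

```bash
python3 - <<'E'
from h import *
p=shot("wrist"); save(p,"w5.png"); tip(p,"block_mid",1);rect(p,"dauber_mid",.022,1);print(T()[:3,3])
q=shot("top"); tip(q,"block_mid",1);tip(q,"dauber_mid",1)
E
```

```text
block_mid 0.88 [ 0.51   -0.3538  0.0321]
[ 0.50634797 -0.35311185  0.19224843]
block_mid 0.64 [ 0.5032 -0.35    0.0313]
dauber_mid 0.66 [ 0.5739 -0.3494  0.0219]
```

View pics/w5.png

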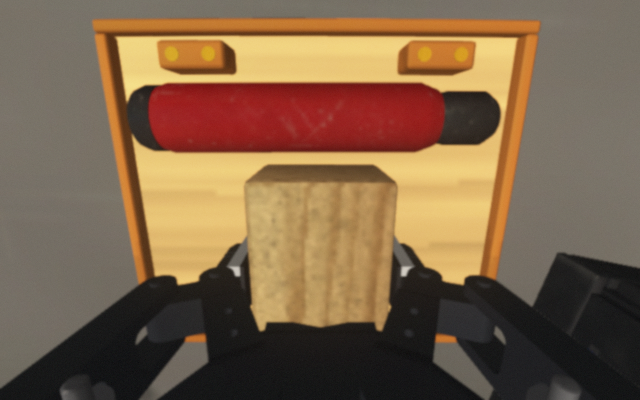

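Request:
move_arm(plan=[0, 0, 0, 0, 0, 0.0045, 0.04, 0, 0, 0, 0, 0, 0.0045, 0.04, 0, 0, 0, 0, 0, 0.0045, 0.063, 0, 0, 0, 0, 0, 0.0045, 0.072, 0, 0, 0, 0, 0, 0.0045, 0.072, 0, 0, 0, 0, 0, 0.0045, 0.072])

```text
clock: 16.1
position: [0.5061, -0.353, 0.1869]
ee_rot: [1.0, 0.025, -0.0, -0.0]
ft_force: [-0.3, -0.5, -0.6]
grip_width: 0.843
grasp_force: 0.0
```

Request:
move_arm(plan=[0, 0, 0, 0, 0, -0.03, 0.072, 0, 0, 0, 0, 0, -0.08, 0.072, 0, 0, 0, 0, 0, -0.14, 0.085, 0, 0, 0, 0, 0, -0.18, 0.085, 0, 0, 0, 0, 0, -0.18, 0.085, 0, 0, 0, 0, 0, -0.18, 0.085])

```text
clock: 16.85
position: [0.506, -0.3527, 0.3662]
ee_rot: [1.0, 0.025, -0.0, -0.0]
ft_force: [-0.4, -0.6, -0.1]
grip_width: 0.998
grasp_force: 0.0
```

```bash
python3 - <<'E'
from h import *
p=shot("wrist"); tip(p,"block_mid",1);rect(p,"block_mid",.051,1);rect(p,"dauber_mid",.022,1);tip(p,"dauber_mid",1);rect(p,"relief_tray",.014,1);tip(p,"relief_tray",1)
go(.452,-.084,.36,0)
E
```

```text
block_mid 0.78 [ 0.5069 -0.3546  0.0276]
block_mid 0.94 5078 c [ 509.1 -353.7] size [90.9 58.9] ang 3.0
dauber_mid 0.6 4630 c [ 575.4 -348.7] size [ 31.3 168.5] ang 2.9
dauber_mid 0.57 [ 0.5775 -0.3466  0.0215]
relief_tray 0.87 20637 c [ 529.7 -350.7] size [181.4 210.5] ang 2.9
go (0.452, -0.084, 0.36, 0) [-0.001, 0.0005, -1.5216, -0.0407, -0.2713, 0.0065]
```

Request:
move_arm(plan=[0, 0, -1.63, -0.041, -0.271, -0.015, 0.085, 0, 0, -1.63, -0.041, -0.271, -0.015, 0.085, 0, 0, -1.63, -0.041, -0.271, -0.015, 0.085, 0, 0, -1.63, -0.041, -0.271, -0.015, 0.085, 0, 0, -1.63, -0.041, -0.271, -0.015, 0.085, 0, 0, -1.63, -0.041, -0.271, -0.015, 0.085, 0, 0, -1.63, -0.041, -0.271, -0.015, 0.085, 0, 0, -1.63, -0.041, -0.271, -0.015, 0.085, 0, 0, -1.63, -0.041, -0.271, -0.015, 0.085, 0, 0, -1.63, -0.041, -0.271, -0.015, 0.085, 0, 0, -1.63, -0.041, -0.271, -0.015, 0.085, 0, 0, -1.63, -0.041, -0.271, -0.015, 0.085])

```text
clock: 18.7
position: [0.4518, -0.0844, 0.3819]
ee_rot: [0.668, 0.744, 0.0, -0.0]
ft_force: [-0.4, -0.3, -0.2]
grip_width: 0.995
grasp_force: 0.0
```

```bash
python3 - <<'E'
from h import *
p=shot("wrist"); save(p,"w6.png"); tip(p,"bottle_mid",2)
o=manip.get_obs(); print(o["position"],o["joint_pos"].round(2), w2px(p,[[.453,-.085,.13],[.453,-.085,.095]]).round(0).tolist())
q=shot("side"); tip(q,"bottle_mid",2); 
go(.453,-.085,.24,6)
E
```

```text
bottle_mid 0.73 [ 0.3483 -0.009   0.065 ]
[ 0.45180652 -0.08441728  0.38198742] [-0.59 -0.06  0.66  1.94  0.04  1.25  0.17] [[320.0, 205.0], [320.0, 194.0]]
bottle_mid 0.8 [ 0.4557 -0.0888  0.0667]
bottle_mid 0.6 [ 0.3452 -0.008   0.0624]
go (0.453, -0.085, 0.24, 6) [0.0, -0.0001, 0.0032, -0.0007, 0.0011, 0.142]
```

View pics/w6.png

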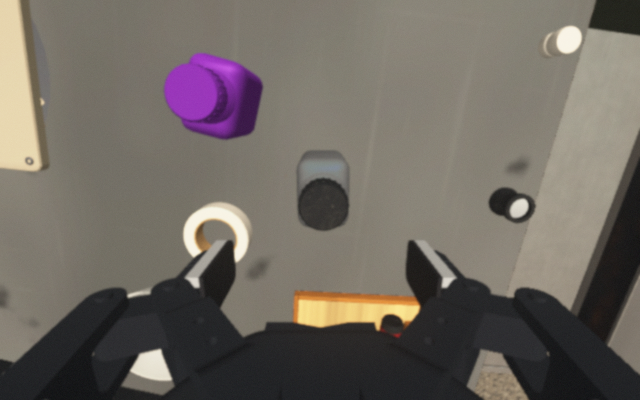

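Request:
move_arm(plan=[0, 0, 0, 0, 0.002, 0.05, 0.085, 0, 0, 0, 0, 0.002, 0.1, 0.085, 0, 0, 0, 0, 0.002, 0.142, 0.085, 0, 0, 0, 0, 0.002, 0.142, 0.085, 0, 0, 0, 0, 0.002, 0.142, 0.085, 0, 0, 0, 0, 0.002, 0.142, 0.03, 0, 0, 0, 0, 0.002, 0.142, 0.03, 0, 0, 0, 0, 0.002, 0.142, 0.03, 0, 0, 0, 0, 0.002, 0.142, 0.03, 0, 0, 0, 0, 0.002, 0.142, 0.03], squeeze=30)

```text
clock: 20.15
position: [0.4542, -0.0842, 0.2411]
ee_rot: [0.668, 0.744, 0.001, 0.0]
ft_force: [-3.2, 0.9, 9.4]
grip_width: 0.581
grasp_force: 30.3
```

Request:
move_arm(plan=[0, 0, 0, 0, 0, -0.03, 0.03, 0, 0, 0, 0, 0, -0.08, 0.03, 0, 0, 0, 0, 0, -0.1, 0.03, 0, 0, 0, 0, 0, -0.1, 0.03])

```text
clock: 20.65
position: [0.454, -0.0843, 0.3412]
ee_rot: [0.668, 0.744, 0.001, 0.001]
ft_force: [0.4, 0.4, -4.5]
grip_width: 0.581
grasp_force: 34.8
```

```bash
python3 - <<'E'
from h import *
o=manip.get_obs(); print(o["position"],o["grip_width"])
go(.5645,.339,.36,3.2)
q=shot("top"); tip(q,"resist_tray",1); 
E
```

```text
[ 0.4540219  -0.0842521   0.34121702] 0.5807527529325416
go (0.5645, 0.339, 0.36, 3.2) [0.0031, -0.001, 0.0528, 0.4088, 0.1558, -0.0179]
resist_tray 0.98 [ 5.265e-01  3.399e-01 -4.000e-04]
```

Request:
move_arm(plan=[0, 0, 0.01, 0.04, 0.015, -0.018, 0.03, 0, 0, 0.053, 0.09, 0.034, -0.018, 0.03, 0, 0, 0.053, 0.14, 0.053, -0.018, 0.03, 0, 0, 0.053, 0.19, 0.072, -0.018, 0.03, 0, 0, 0.053, 0.24, 0.092, -0.018, 0.03, 0, 0, 0.053, 0.29, 0.111, -0.018, 0.03, 0, 0, 0.053, 0.34, 0.13, -0.018, 0.03, 0, 0, 0.053, 0.38, 0.145, -0.018, 0.03, 0, 0, 0.053, 0.409, 0.156, -0.018, 0.03, 0, 0, 0.053, 0.409, 0.156, -0.018, 0.03, 0, 0, 0.053, 0.409, 0.156, -0.018, 0.03])

```text
clock: 22.12
position: [0.5646, 0.3384, 0.3562]
ee_rot: [0.688, 0.726, -0.001, 0.0]
ft_force: [-0.2, -0.4, -3.1]
grip_width: 0.58
grasp_force: 34.7
```

```bash
python3 - <<'E'
from h import *
p=shot("wrist"); save(p,"w7.png"); tip(p,"resist_tray",1); tip(p,"bottle_mid",1); rect(p,"resist_tray",.014,1)
go(.5645,.339,.256,3.2); print(T()[:3,3])
E
```

```text
resist_tray 0.92 [ 0.5274  0.3344 -0.0028]
resist_tray 0.96 14308 c [532.5 338.4] size [158.8 163.7] ang 3.5
go (0.5645, 0.339, 0.256, 3.2) [-0.0002, 0.0001, -0.0016, 0.0007, -0.0002, 0.1019]
[0.56471184 0.33832162 0.35792176]
```

View pics/w7.png

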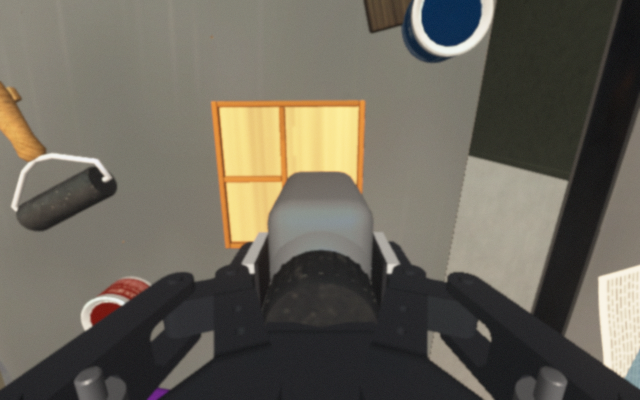

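Request:
move_arm(plan=[0, 0, 0, 0, 0, 0.03, 0.03, 0, 0, 0, 0, 0, 0.06, 0.03, 0, 0, 0, 0, 0, 0.085, 0.03, 0, 0, 0, 0, 0, 0.1, 0.03, 0, 0, 0, 0, 0, 0.106, 0.03, 0, 0, 0, 0, 0, 0.108, 0.03, 0, 0, 0, 0, 0, 0.108, 0.03])

```text
clock: 23.2
position: [0.5648, 0.3394, 0.2508]
ee_rot: [0.687, 0.726, 0.001, 0.0]
ft_force: [0.0, -0.2, -2.8]
grip_width: 0.579
grasp_force: 34.6
```

Request:
move_arm(plan=[0, 0, 0, 0, 0, 0.0025, 0.03, 0, 0, 0, 0, 0, 0.0035, 0.03, 0, 0, 0, 0, 0, 0.0035, 0.03, 0, 0, 0, 0, 0, 0.0035, 0.052, 0, 0, 0, 0, 0, 0.0035, 0.056, 0, 0, 0, 0, 0, 0.0035, 0.066, 0, 0, 0, 0, 0, 0.0035, 0.066])

```text
clock: 24.08
position: [0.5646, 0.3393, 0.2465]
ee_rot: [0.687, 0.726, 0.0, 0.0]
ft_force: [-1.2, -1.0, -0.5]
grip_width: 0.773
grasp_force: 0.0
```

Request:
move_arm(plan=[0, 0, 0, 0, 0, -0.03, 0.066, 0, 0, 0, 0, 0, -0.08, 0.07, 0, 0, 0, 0, 0, -0.13, 0.085, 0, 0, 0, 0, 0, -0.13, 0.085])

```text
clock: 24.58
position: [0.5655, 0.3394, 0.3813]
ee_rot: [0.687, 0.726, 0.004, 0.001]
ft_force: [-0.8, -0.6, 0.0]
grip_width: 0.994
grasp_force: 0.0
```

```bash
python3 - <<'E'
from h import *
q=shot("side"); tip(q,"bottle_mid",2); tip(q,"stopper_mid",1); tip(q,"loupe_mid",1)
go(.688,.087,.33,20); print(T()[:3,3])
E
```

```text
bottle_mid 0.63 [0.5665 0.3347 0.0733]
bottle_mid 0.55 [ 0.3512 -0.0105  0.0643]
stopper_mid 0.45 [0.6864 0.0853 0.0215]
loupe_mid 0.66 [ 0.6852 -0.091   0.0179]
go (0.688, 0.087, 0.33, 20) [-0.002, 0.0008, -0.2935, -0.2587, 0.1096, 0.0451]
[0.56426874 0.3392999  0.37506204]
```

Request:
move_arm(plan=[0, 0, -0.1, -0.05, 0.02, 0, 0.085, 0, 0, -1.515, -0.259, 0.11, 0.045, 0.085, 0, 0, -1.515, -0.259, 0.11, 0.045, 0.085, 0, 0, -1.515, -0.259, 0.11, 0.045, 0.085, 0, 0, -1.515, -0.259, 0.11, 0.045, 0.085, 0, 0, -1.515, -0.259, 0.11, 0.045, 0.085, 0, 0, -1.515, -0.259, 0.11, 0.045, 0.085, 0, 0, -1.515, -0.259, 0.11, 0.045, 0.085, 0, 0, -1.515, -0.259, 0.11, 0.045, 0.085, 0, 0, -1.515, -0.259, 0.11, 0.045, 0.085, 0, 0, -1.515, -0.259, 0.11, 0.045, 0.085, 0, 0, -1.515, -0.259, 0.11, 0.045, 0.085])

```text
clock: 26.28
position: [0.6887, 0.0869, 0.3312]
ee_rot: [0.001, 1.0, -0.0, -0.0]
ft_force: [-0.1, -0.1, 0.2]
grip_width: 0.991
grasp_force: 0.0
```

```bash
python3 - <<'E'
from h import *
p=shot("wrist"); save(p,"w8.png"); tip(p,"stopper_mid",1); rect(p,"stopper_mid",.02,1)
o=manip.get_obs();print(o["position"],o["joint_pos"].round(2),np.array(p["mount"]).round(3).tolist(),w2px(p,[[.688,.087,.03]]))
go(.688,.087,.178,90)
E
```

```text
stopper_mid 0.59 [0.6903 0.0853 0.0135]
stopper_mid 0.79 645 c [689.6  86.5] size [29.6 27.4] ang 26.6
[0.68876646 0.08689669 0.33143748] [-0.35  0.53  0.23  1.36 -0.12  1.27  1.45] [[0.001, -0.965, -0.261, 0.065], [1.0, 0.001, 0.001, -0.0], [-0.0, -0.261, 0.965, 0.032], [0.0, 0.0, 0.0, 1.0]] [[320.57263053 187.68194543]]
go (0.688, 0.087, 0.178, 90) [-0.0, -0.0001, -0.0008, 0.0008, 0.0001, 0.1534]
```

View pics/w8.png

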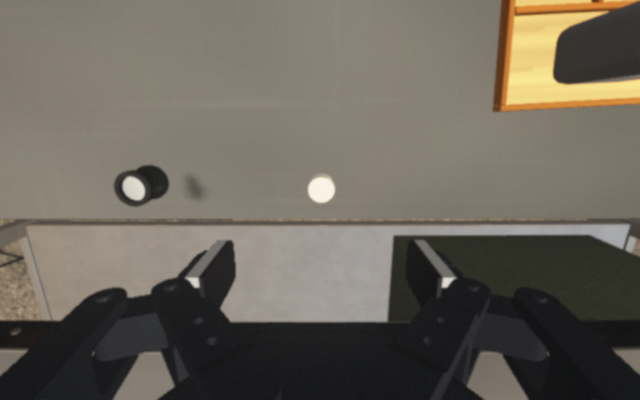

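Request:
move_arm(plan=[0, 0, 0, 0, 0, 0.06, 0.085, 0, 0, 0, 0, 0, 0.12, 0.085, 0, 0, 0, 0, 0, 0.152, 0.085, 0, 0, 0, 0, 0, 0.152, 0.085, 0, 0, 0, 0, 0, 0.152, 0.085, 0, 0, 0, 0, 0, 0.152, 0.05, 0, 0, 0, 0, 0, 0.152, 0.015, 0, 0, 0, 0, 0, 0.152, 0.015, 0, 0, 0, 0, 0, 0.152, 0.015, 0, 0, 0, 0, 0, 0.152, 0.015, 0, 0, 0, 0, 0, 0.152, 0.015], squeeze=20)

```text
clock: 27.8
position: [0.689, 0.0869, 0.1801]
ee_rot: [0.0, 1.0, 0.0, 0.0]
ft_force: [-1.9, -0.8, 6.3]
grip_width: 0.304
grasp_force: 20.3
```

Request:
move_arm(plan=[0, 0, 0, 0, 0, -0.05, 0.015, 0, 0, 0, 0, 0, -0.1, 0.015, 0, 0, 0, 0, 0, -0.14, 0.015, 0, 0, 0, 0, 0, -0.14, 0.015])

```text
clock: 28.3
position: [0.6896, 0.0868, 0.3235]
ee_rot: [0.0, 1.0, 0.001, 0.003]
ft_force: [-0.2, 0.0, -1.1]
grip_width: 0.307
grasp_force: 19.9
```

```bash
python3 - <<'E'
from h import *
c=np.array([.5295,.337]); a=np.radians(3.2); Rm=np.array([[np.cos(a),-np.sin(a)],[np.sin(a),np.cos(a)]])
for v in [(-.049,-.045),(-.049,.045)]: 
    t=c+Rm@v; go(round(t[0],4),round(t[1],4),.33,93)
o=manip.get_obs(); print(o["position"],o["grip_width"]*85.4)
E
```

```text
go (np.float64(0.4831), np.float64(0.2893), 0.33, 93) [0.0011, 0.0063, -0.0527, 0.2066, 0.2024, -0.0075]
go (np.float64(0.4781), np.float64(0.3792), 0.33, 93) [0.0011, 0.0063, -0.0527, 0.2116, 0.2923, -0.0074]
[0.68963753 0.08678315 0.32349841] 26.251365601128704
```

Request:
move_arm(plan=[0, 0, -0.053, 0.207, 0.202, -0.006, 0.015, 0, 0, -0.053, 0.207, 0.202, -0.006, 0.015, 0, 0, -0.053, 0.207, 0.202, -0.006, 0.015, 0, 0, -0.053, 0.207, 0.202, -0.006, 0.015, 0, 0, -0.053, 0.207, 0.202, -0.006, 0.015, 0, 0, -0.053, 0.207, 0.202, -0.006, 0.015, 0, 0, -0.053, 0.207, 0.202, -0.006, 0.015, 0, 0, -0.053, 0.207, 0.202, -0.006, 0.015])

```text
clock: 29.3
position: [0.4828, 0.2876, 0.3251]
ee_rot: [-0.025, 1.0, -0.0, -0.0]
ft_force: [0.9, -0.6, -0.2]
grip_width: 0.307
grasp_force: 19.9
```

```bash
python3 - <<'E'
from h import *
p=shot("wrist"); save(p,"w9.png"); o=manip.get_obs();print(o["position"],o["joint_pos"].round(2)); tip(p,"resist_tray",1)
q=shot("top"); tip(q,"resist_tray",1)
go(.4831,.2893,.188,93)
E
```

```text
[0.48268512 0.28777196 0.32515699] [-0.71  0.25  0.11  1.74 -0.03  1.15  1.02]
resist_tray 0.66 [0.5328 0.3342 0.0011]
resist_tray 0.93 [0.5274 0.3366 0.0016]
go (0.4831, 0.2893, 0.188, 93) [-0.0001, -0.0001, -0.0009, -0.0008, 0.001, 0.1374]
```

View pics/w9.png

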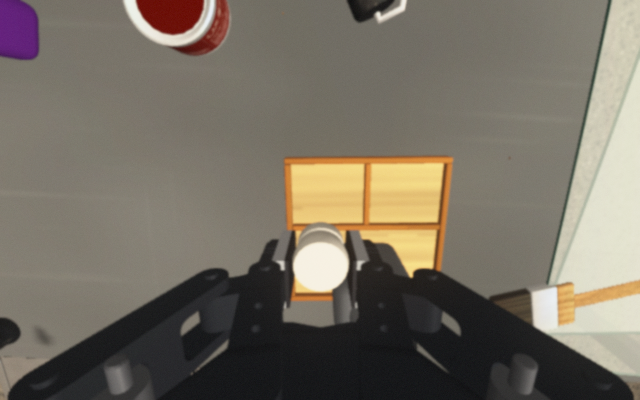

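Request:
move_arm(plan=[0, 0, 0, -0.001, 0.001, 0.05, 0.015, 0, 0, 0, -0.001, 0.001, 0.1, 0.015, 0, 0, 0, -0.001, 0.001, 0.13, 0.015, 0, 0, 0, -0.001, 0.001, 0.138, 0.015, 0, 0, 0, -0.001, 0.001, 0.138, 0.015, 0, 0, 0, -0.001, 0.001, 0.138, 0.015])

```text
clock: 30.25
position: [0.4834, 0.2902, 0.1889]
ee_rot: [-0.026, 1.0, 0.001, 0.001]
ft_force: [-0.4, 0.8, -0.2]
grip_width: 0.31
grasp_force: 20.2
```

Request:
move_arm(plan=[0, 0, 0, 0, 0, 0.001, 0.015, 0, 0, 0, 0, 0, 0.001, 0.026, 0, 0, 0, 0, 0, 0.001, 0.03, 0, 0, 0, 0, 0, 0.001, 0.036, 0, 0, 0, 0, 0, 0.001, 0.036, 0, 0, 0, 0, 0, 0.001, 0.036])

```text
clock: 31.0
position: [0.4828, 0.29, 0.1865]
ee_rot: [-0.026, 1.0, 0.0, -0.0]
ft_force: [-0.4, 0.4, -0.7]
grip_width: 0.427
grasp_force: 0.0
```

Request:
move_arm(plan=[0, 0, 0, 0, 0, -0.03, 0.036, 0, 0, 0, 0, 0, -0.08, 0.036, 0, 0, 0, 0, 0, -0.14, 0.085, 0, 0, 0, 0, 0, -0.14, 0.085, 0, 0, 0, 0, 0, -0.14, 0.085])

```text
clock: 31.62
position: [0.4826, 0.2899, 0.3263]
ee_rot: [-0.026, 1.0, 0.0, 0.0]
ft_force: [-0.2, -0.7, -0.6]
grip_width: 0.996
grasp_force: 0.0
```

```bash
python3 - <<'E'
from h import *
p=shot("wrist"); tip(p,"stopper_mid",1); tip(p,"resist_tray",1);tip(p,"bottle_mid",1)
go(.685,-.0915,.33,90); print(T()[:3,3])
E
```

```text
stopper_mid 0.65 [0.4838 0.2905 0.0222]
bottle_mid 0.55 [0.5643 0.3369 0.0716]
go (0.685, -0.0915, 0.33, 90) [-0.0012, -0.0018, 0.0527, -0.1821, -0.3914, -0.0047]
[0.48253002 0.28978418 0.32519582]
```

Request:
move_arm(plan=[0, 0, 0.053, -0.182, -0.391, -0.005, 0.085, 0, 0, 0.053, -0.182, -0.391, -0.005, 0.085, 0, 0, 0.053, -0.182, -0.391, -0.005, 0.085, 0, 0, 0.053, -0.182, -0.391, -0.005, 0.085, 0, 0, 0.053, -0.182, -0.391, -0.005, 0.085, 0, 0, 0.053, -0.182, -0.391, -0.005, 0.085, 0, 0, 0.053, -0.182, -0.391, -0.005, 0.085, 0, 0, 0.053, -0.182, -0.391, -0.005, 0.085, 0, 0, 0.053, -0.182, -0.391, -0.005, 0.085, 0, 0, 0.053, -0.182, -0.391, -0.005, 0.085, 0, 0, 0.053, -0.182, -0.391, -0.005, 0.085])

```text
clock: 33.2
position: [0.685, -0.0895, 0.3316]
ee_rot: [-0.001, 1.0, 0.0, 0.0]
ft_force: [0.1, 0.1, 0.1]
grip_width: 0.996
grasp_force: 0.0
```

```bash
python3 - <<'E'
from h import *
p=shot("wrist"); save(p,"w10.png"); tip(p,"loupe_mid",1); rect(p,"loupe_mid",.02,1)
o=manip.get_obs();print(o["position"],o["joint_pos"].round(2),w2px(p,[[.685,-.0915,.035]]))
go(.685,-.0915,.18,90)
E
```

```text
loupe_mid 0.93 [ 0.6876 -0.0946  0.0175]
loupe_mid 0.83 1230 c [688.8 -93.8] size [43.2 36.2] ang 0.1
[ 0.68506868 -0.09031755  0.33172086] [-0.16  0.53  0.32  1.37 -0.17  1.27  1.75] [[318.165616   189.30705573]]
go (0.685, -0.0915, 0.18, 90) [0.0003, 0.0003, 0.0006, 0.0001, -0.0012, 0.1517]
```

View pics/w10.png

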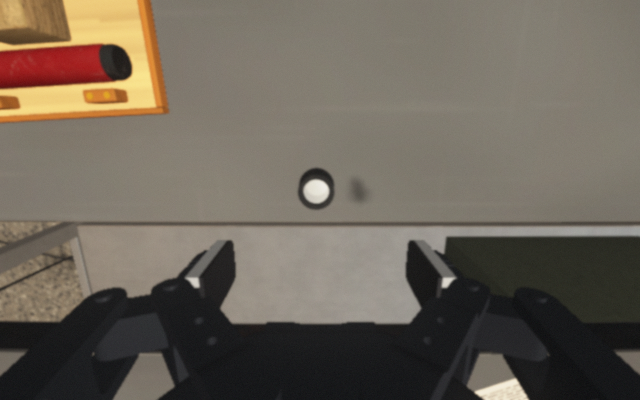

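Request:
move_arm(plan=[0, 0, 0, -0.001, -0.0025, 0.06, 0.085, 0, 0, 0, -0.001, -0.0025, 0.12, 0.085, 0, 0, 0, -0.001, -0.0025, 0.152, 0.085, 0, 0, 0, -0.001, -0.0025, 0.152, 0.085, 0, 0, 0, -0.001, -0.0025, 0.152, 0.085, 0, 0, 0, -0.001, -0.0025, 0.152, 0.05, 0, 0, 0, -0.001, -0.0025, 0.152, 0.025, 0, 0, 0, -0.001, -0.0025, 0.152, 0.025, 0, 0, 0, -0.001, -0.0025, 0.152, 0.025, 0, 0, 0, -0.001, -0.0025, 0.152, 0.025], squeeze=25)

```text
clock: 34.6
position: [0.6864, -0.0936, 0.1804]
ee_rot: [0.0, 1.0, -0.0, 0.0]
ft_force: [-2.2, 0.3, 5.9]
grip_width: 0.384
grasp_force: 24.5
```

Request:
move_arm(plan=[0, 0, 0, 0, 0, -0.04, 0.025, 0, 0, 0, 0, 0, -0.09, 0.025, 0, 0, 0, 0, 0, -0.15, 0.025, 0, 0, 0, 0, 0, -0.15, 0.025, 0, 0, 0, 0, 0, -0.15, 0.025])

```text
clock: 35.22
position: [0.6859, -0.0933, 0.329]
ee_rot: [0.0, 1.0, 0.0, -0.0]
ft_force: [0.6, 0.1, -1.0]
grip_width: 0.386
grasp_force: 25.0
```

```bash
python3 - <<'E'
from h import *
go(.4781,.3792,.34,93)
o=manip.get_obs(); print(o["position"],o["grip_width"]*85.4); q=shot("side"); tip(q,"loupe_mid",1)
E
```

```text
go (0.4781, 0.3792, 0.34, 93) [0.0003, -0.0004, -0.0526, 0.2079, 0.4725, -0.0107]
[ 0.68593029 -0.09330213  0.32904148] 32.94977877003949
loupe_mid 0.5 [ 0.6839 -0.092   0.1621]
```

Request:
move_arm(plan=[0, 0, -0.01, 0.016, 0.036, -0.011, 0.025, 0, 0, -0.053, 0.208, 0.4725, -0.011, 0.025, 0, 0, -0.053, 0.208, 0.4725, -0.011, 0.025, 0, 0, -0.053, 0.208, 0.4725, -0.011, 0.025, 0, 0, -0.053, 0.208, 0.4725, -0.011, 0.025, 0, 0, -0.053, 0.208, 0.4725, -0.011, 0.025, 0, 0, -0.053, 0.208, 0.4725, -0.011, 0.025, 0, 0, -0.053, 0.208, 0.4725, -0.011, 0.025, 0, 0, -0.053, 0.208, 0.4725, -0.011, 0.025, 0, 0, -0.053, 0.208, 0.4725, -0.011, 0.025, 0, 0, -0.053, 0.208, 0.4725, -0.011, 0.025, 0, 0, -0.053, 0.208, 0.4725, -0.011, 0.025])

```text
clock: 36.83
position: [0.4791, 0.3777, 0.3401]
ee_rot: [-0.025, 1.0, -0.0, -0.0]
ft_force: [-0.8, -0.3, -1.5]
grip_width: 0.388
grasp_force: 25.1
```

```bash
python3 - <<'E'
from h import *
p=shot("wrist"); save(p,"w11.png"); tip(p,"loupe_mid",1); print(T()[:3,3])
go(.4781,.3792,.188,93)
E
```

```text
loupe_mid 0.86 [0.4804 0.3802 0.1735]
[0.47893835 0.37804964 0.34038266]
go (0.4781, 0.3792, 0.188, 93) [-0.0003, -0.0, -0.0016, 0.0008, 0.0012, 0.1524]
```

View pics/w11.png

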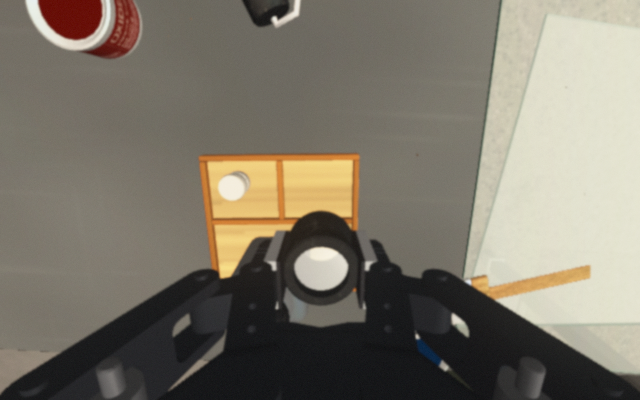

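Request:
move_arm(plan=[0, 0, 0, 0.001, 0.001, 0.05, 0.025, 0, 0, 0, 0.001, 0.001, 0.1, 0.025, 0, 0, 0, 0.001, 0.001, 0.135, 0.025, 0, 0, 0, 0.001, 0.001, 0.15, 0.025, 0, 0, 0, 0.001, 0.001, 0.151, 0.025, 0, 0, 0, 0.001, 0.001, 0.151, 0.025])

```text
clock: 37.67
position: [0.4779, 0.3804, 0.1912]
ee_rot: [-0.026, 1.0, 0.001, 0.001]
ft_force: [-0.5, 0.4, -0.4]
grip_width: 0.382
grasp_force: 25.1
```

Request:
move_arm(plan=[0, 0, 0, 0, 0, 0.0025, 0.025, 0, 0, 0, 0, 0, 0.0025, 0.025, 0, 0, 0, 0, 0, 0.0025, 0.036, 0, 0, 0, 0, 0, 0.0025, 0.04, 0, 0, 0, 0, 0, 0.0025, 0.046, 0, 0, 0, 0, 0, 0.0025, 0.046, 0, 0, 0, 0, 0, 0.0025, 0.046])

```text
clock: 38.55
position: [0.4772, 0.3801, 0.187]
ee_rot: [-0.026, 1.0, 0.0, 0.0]
ft_force: [0.5, 0.4, -0.0]
grip_width: 0.538
grasp_force: 0.0
```

Request:
move_arm(plan=[0, 0, 0, 0, 0, -0.02, 0.046, 0, 0, 0, 0, 0, -0.06, 0.046, 0, 0, 0, 0, 0, -0.12, 0.046, 0, 0, 0, 0, 0, -0.17, 0.085, 0, 0, 0, 0, 0, -0.17, 0.085])

```text
clock: 39.17
position: [0.478, 0.3805, 0.3634]
ee_rot: [-0.026, 1.0, 0.003, 0.004]
ft_force: [0.3, 0.3, -0.6]
grip_width: 0.935
grasp_force: 0.0
```

```bash
python3 - <<'E'
from h import *
p=shot("wrist"); save(p,"w12.png")
for l in ["loupe_mid","stopper_mid","bottle_mid"]: tip(p,l,1)
q=shot("side"); save(q,"s12.png")
for l in ["loupe_mid","stopper_mid","bottle_mid","resist_tray","dauber_mid"]: tip(q,l,1)
t=shot("top")
for l in ["block_mid","dauber_mid","relief_tray","ink_tin","tape"]: tip(t,l,1)
a=q["color"][:,:,::-1]; b=t["color"][:,:,::-1]
cv2.imwrite("pics/f.png",np.hstack([cv2.resize(a[130:230,260:400],(392,280)),cv2.resize(b[150:250,380:520],(392,280))]))
E
```

```text
loupe_mid 0.91 [0.4736 0.3825 0.0206]
stopper_mid 0.73 [5.284e-01 3.347e-01 3.000e-04]
bottle_mid 0.67 [0.5676 0.3378 0.0712]
loupe_mid 0.67 [0.4763 0.3823 0.0224]
stopper_mid 0.44 [0.4835 0.2864 0.0242]
bottle_mid 0.76 [0.5657 0.3341 0.0743]
resist_tray 0.78 [0.5336 0.3352 0.0008]
dauber_mid 0.62 [ 0.5707 -0.3474  0.02  ]
block_mid 0.79 [ 0.5024 -0.3509  0.0313]
dauber_mid 0.77 [ 0.5745 -0.3474  0.0206]
relief_tray 0.96 [ 0.5255 -0.3438 -0.0011]
ink_tin 0.84 [0.336  0.168  0.0018]
tape 0.78 [ 0.3307 -0.1692 -0.0022]
```

View pics/f.png

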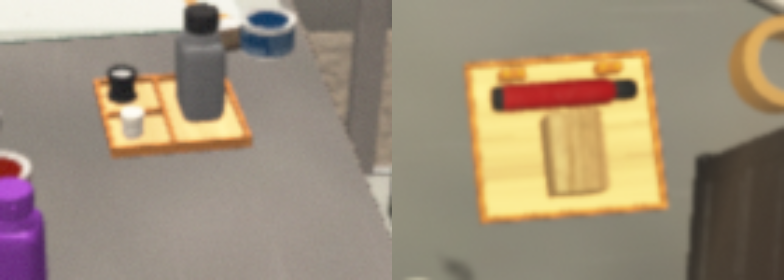

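```bash
python3 -c "
from workcell import manip
print(manip.hand_in())"
```

```text
the job is handed in; nothing more can be done
None
```

Both kits are made up and the job was handed in at about 39 s of the 131 s limit; the last camera check showed every part within its limits, but `hand_in()` gave no verdict.

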